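# Lock the press-and-twist lid on the lunch pot

### The arm

A 6-joint arm with a two-finger parallel gripper is mounted at the origin on the work surface. World frame = base frame: x ahead of the robot, y to its left, z up, the work surface at z = 0. Lengths are in mm, angles in degrees, forces in N, time in s.
With the tool pointing down it reaches from about 350 to 850 mm from the base axis. Payload 8.1 kg.
Tool frame: the origin (TCP) lies midway between the tips of the shut fingers; the grasp point (between the pads) lies 19 mm behind it; z points along the fingers, y is the direction in which the jaws open and shut (so a half turn about z gives the same grasp; the last joint's range is limited). The gripper opens to 85 mm and grips with 20 to 120 N. Pads are 22 mm wide; open, the fingers measure 114 mm over their backs; the gripper's body (76 mm by 85 mm) begins 54 mm behind the grasp point. The pads swing forward as they close: fully open they stand 13 mm farther back than shut.
Start: joints at [64.435, 7.471, 85.268, -0, 87.261, -4.893], TCP at [211.793, 561.381, 231.292] pointing down, gripper open.
Joint ranges: [-169.43, 169.43], [-51.17, 129.36], [1.28, 143.12], [-76.62, 256.62], [0, 156.53], [-152.29, 152.29]. Speed limits (degrees/s): [136.94, 136.94, 159.86, 180, 180, 180].

### API

Orientations are given as [roll, pitch, yaw] about the fixed x, y, z axes, in that order (R = Rz(yaw) Ry(pitch) Rx(roll)).
In Python, from bench import r gives the robot as it stands.
- The arm moves only by the tool carry_out, never from a script. Its argument "increments" is a list of rows, each a list of 3 entries, a list of its own where there are three numbers: the shift along the tool's x, y, z in m, then the turn, a rotation vector about the tool's x, y, z in rad, then the closure, from 0 (fully open) to 1 (shut). A call has 1 to 12 rows; each row shifts and turns the pose as measured when the row begins, along the tool's axes as they then stand; what a row does not reach is not made up. A row lasts 1/10 s, in which the tool goes at most 50 mm and 8.59 degrees, less where a joint would pass 70% of its speed; a pose out of reach is approached as far as the arm can. A call with a gripper value outside its range is refused whole. The fingers move at their own pace and stop on an object; "newtons" is the grip in N (left out, the last holds). Time passes only in rows, so rows that do not move let the fingers close. It gives the time, the measured TCP pose, the force and the opening at its end, in the units of the state.
- r.sense(): the state, without advancing time (a new reading comes with each control period).
- r.snapshot(name): name is "scene" or "top"; returns a dict with "image" (400x640x3 uint8, blue, green, red), "vertical_fov" (degrees; the focal length in pixels is half the picture's height over the tangent of half this angle, whatever the lens; pixels are square), "cx", "cy" (the principal point, pixels), "rvec" (rotation vector, rad) and "tvec" (3), from world to camera coordinates, as OpenCV has them. Camera axes: x right, y down, z forward; pixel columns grow to the right and rows downward; lengths in mm; the calibration is good to about 2 mm. A picture is of the moment at which its call begins. There is no depth.
- r.hand_in(): hands the job in, once; it reports no verdict.
The state is a dict: "time": time; "joint_pos": joint angles; "qd": joint speeds; "joint_efforts": joint torques, N m; "tool_pos": TCP position; "tcp_rot": TCP orientation; "ft_force": force on the tool from outside, world axes, zero at the start; "wrist_torque": the same for the moment, N m; "finger_gap": finger opening in mm.
Only numpy, scipy, OpenCV 4.12 (cv2) and the standard library are available. Lean on these libraries where they do the work, as an engineer would, in place of code of your own. Each camera call takes 0.05 s, during which the arm holds its last target.

### The job

Put the lime green lid on the lime green lunch pot, press it down against its spring and twist it clockwise (seen from above) until you feel its lugs meet their stops, then ease off and let go so that it stays locked on, level. Press firmly enough to pass the catches but gently enough not to crush the sprung seal, never force the twist against the catches or stops, and leave the other things on the table where they are.

Things in the scene. Friction and masses are not known exactly. Their poses are not given: they have to be found in the camera images.
- lid_bar (a point): Centre of the grip bar of the loose lime green lid (70 to 120 g), which starts right way up on the table. The bar is 52 mm long (this point's x axis), 14 mm thick (y) and 28 mm high (z, up): it reaches 14 mm above and below this point. It stands on the lid's flat top, a disc 72 mm across and 4 mm thick.
- lid_foot (a point): Centre of the lower edge of the lid's round skirt, 40 mm below the bar's centre. The skirt is 72 mm across outside, 65 mm inside, and 22 mm deep inside. x along the bar, z up.
- lid_lug (a point): First of the lid's three inner lugs, at the skirt's lower edge under the bar's +x end, 29.5 mm from the axis. The others are 120 and 240 degrees round. Each is 7 mm wide, 4 mm high and reaches in to a radius of 26.5 mm; a small dark square on top of the lid's rim lies over each. Forcing the lid against the pot with over 75 N in all (about 1 N m of twist against a stop or catch) breaks it.
- pot: The lime green pot, stuck fast to the table; origin at the centre of its underside, z up. 104 mm across the foot, 96 mm across the wall, 70 mm high. From its top rises a white neck, 50 mm across, with three groups of outer lugs reaching to 31 mm radius; the lid goes over it with 1.5 mm play. The neck's setting is not measured: it may sit 0 to 12 mm up and be turned up to 9 degrees either way.
- pot_top (a point): Centre of the pot's upper face, 70 mm above the table; x points to the first dark rib. With the lid resting free on the seal, lugs in the gaps, the bar's centre is 52 to 64 mm above this point (the neck's setting varies); 6 mm higher if the lid's lugs stand on top of the neck's lugs instead. Locked, the lid is 2 mm lower than at its free rest.
- pot_rib (a point): First of three dark ribs on the edge of the pot's top, 45 mm from the axis, the others 120 and 240 degrees round. Each marks, within 9 degrees, the middle of a 68 degree gap in the neck's lugs: a lid lug held over a rib goes in. Clockwise from the gap's middle a lug passes under a catch (34 to 52 degrees), then a pocket, and meets a solid stop after 69 degrees (60 to 78 from a rib).
- seal (a joint): How far the grey sprung seal (24 mm disc standing 12 mm above the neck) is pushed down, in m: 0 free, 0.002 with the lid locked in the pockets, 0.0042 when the lugs just clear the underside of the catches. The spring gives 3 N per mm: 6 N locked, 12.6 N at the catches. Pushed beyond 0.0065 (about 20 N) the seal is crushed: failure.
- bento: Bystander: round three-tier stainless steel bento, 136 mm across, 138 mm high; origin at the centre of its underside, z up.
- spoon: Bystander: pink plastic spoon 150 mm long lying on the table, x axis along it; origin on the table under its middle.
- tumbler: Bystander: glass tumbler 72 mm across, 110 mm high; origin at the centre of its underside.
- ramekin: Bystander: white ceramic ramekin 84 mm across, 45 mm high; origin at the centre of its underside.
- shaker: Bystander: light wooden salt shaker 40 mm across, 72 mm high; origin at the centre of its underside.
- water_bottle: Bystander: blue water bottle with a black cap, 66 mm across, 200 mm high; origin at the centre of its underside.
There are look-alikes about, which are no part of the job. What is shaped like the part that bears lid_bar but red is not meant.

How it is judged:
By the outcome, as a careful person would: the job done as asked, in the order asked, and still so for the second after the job is handed in, with the robot touching nothing.
It also fails if it takes over 67 s, if anything falls off the work surface, if the arm or the gripper's body presses on something with over 40 N, if the wrist force passes 120 N, or if a joint passes its speed limit or range.

## Working session

There is one attempt and no reset: what is moved stays moved. The work goes in short steps, Python scripts to look and compute and a tool call to move; the robot and the scene stay as the last step left them, time stands still between calls to the robot, and variables do not carry over. Pictures are saved under pics/ and viewed, and the job is handed in when it is done.

Besides the shell and the picture viewer there is one more tool, called in YAML: its name, and indented under it one key for each argument. carry_out: Moves the arm, as the interface text tells. Its arguments: {"type":"object","properties":{"increments":{"type":"array"},"newtons":{"type":"number"}},"required":["increments"]}

```bash
ls; mkdir -p pics
python3 - <<'E'
from bench import r
import cv2
print(r.sense())
for n in ("scene","top"):
    s=r.snapshot(n); cv2.imwrite(f"pics/{n}0.png",s["image"]); print({k:v for k,v in s.items() if k!="image"})
E
```

```text
pics
{'time': 0.0, 'joint_pos': array([ 6.44343086e+01,  7.51524661e+00,  8.53326047e+01,  3.67919438e-04,
        8.72603829e+01, -4.89200221e+00]), 'qd': array([-0.00098351, -0.05934562,  0.02567173, -0.01549392, -0.00413508,
        0.00993265]), 'joint_efforts': array([-1.37152034e-03, -5.69387913e+01, -5.00560176e+01, -3.55941884e-04,
        1.44190222e-02, -3.02859455e-06]), 'tool_pos': array([211.54779465, 560.86237669, 230.21111206]), 'tcp_rot': array([-1.79892191e+02, -9.59610576e-03,  1.59326284e+02]), 'ft_force': array([ 0.3131158 , -1.00938396,  1.10653437]), 'wrist_torque': array([ 0.0046356 ,  0.04604709, -0.05267767]), 'finger_gap': 85.91765540623592}
{'vertical_fov': 45.163407716170155, 'cx': 324.1082134415544, 'cy': 201.23883071544333, 'rvec': array([ 2.0669445 ,  1.01103898, -0.4689358 ]), 'tvec': array([-352.88805741, -215.92543321, 1766.24753147])}
{'vertical_fov': 44.66366955162904, 'cx': 319.8417638861132, 'cy': 197.69341524219044, 'rvec': array([ 2.13967303, -2.144013  ,  0.16072326]), 'tvec': array([  -2.29445619,  579.00397764, 1186.23238582])}
```

View pics/scene0.png

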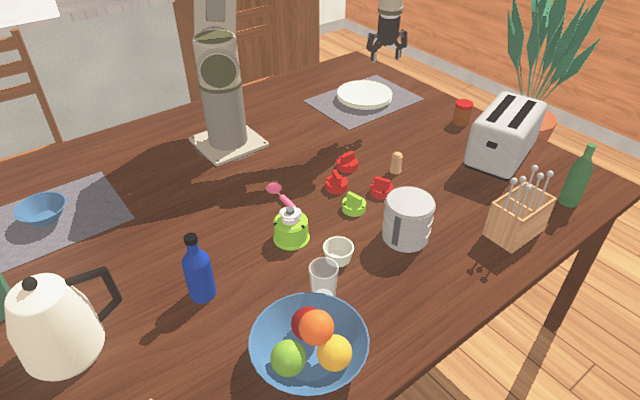

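View pics/top0.png

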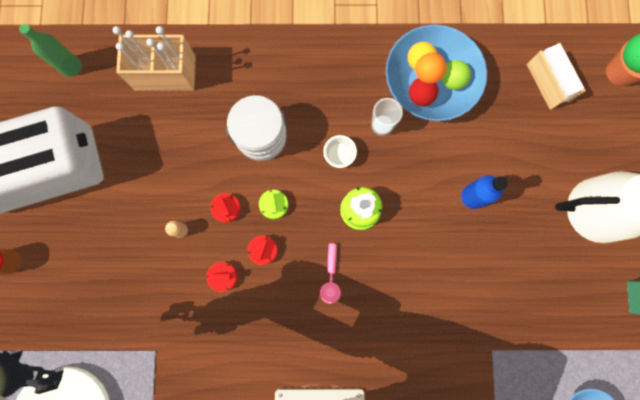

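The scene shows one lime lid at (353,205), the lime pot at (291,230), and three red look-alike lids. In the top view the lime lid is at (273,204) and the pot at (362,208), with red lids at (225,208), (263,250) and (222,276). The lime one is meant. I'll enlarge it to confirm.

Run:
```python
import cv2,numpy as np
t=cv2.imread("pics/top0.png"); s=cv2.imread("pics/scene0.png")
a=cv2.resize(t[170:240,240:400],None,fx=5,fy=5,interpolation=cv2.INTER_CUBIC)
b=cv2.resize(s[185:255,260:420][:45],None,fx=5,fy=5,interpolation=cv2.INTER_CUBIC)
b=cv2.resize(s[185:235,260:420],None,fx=5,fy=5,interpolation=cv2.INTER_CUBIC)
cv2.imwrite("pics/crop0.png",np.vstack([a,b])[:600])
```

```text
(no output)
```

View pics/crop0.png

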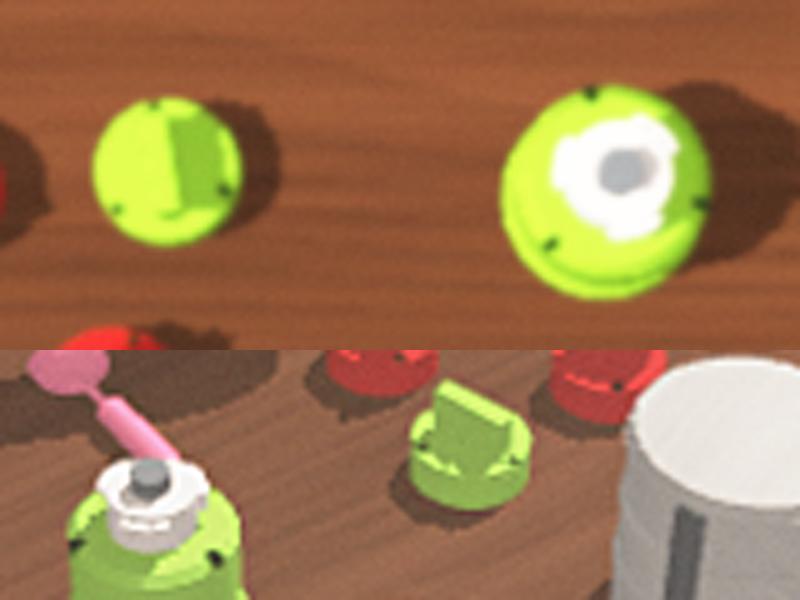

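The crop confirms it: a lime lid right way up, with dark squares at crop (153,104), (224,190) and (117,209). The pot's ribs are at (591,93), (700,203) and (550,245). Next I'll measure these.

```bash
cat > h.py <<'E'
import cv2,numpy as np
def K(s):
    f=200/np.tan(np.radians(s["vertical_fov"])/2); return np.array([[f,0,s["cx"]],[0,f,s["cy"]],[0,0,1]])
def ray(s,uv,z):
    R=cv2.Rodrigues(s["rvec"])[0]; c=-R.T@s["tvec"]
    d=R.T@np.linalg.inv(K(s))@np.array([uv[0],uv[1],1.]); return c+d*(z-c[2])/d[2]
def proj(s,p): return cv2.projectPoints(np.array(p,float).reshape(-1,3),s["rvec"],s["tvec"],K(s),None)[0].reshape(-1,2)
def dark(img,guess,rad=4):
    # weighted centroid of darkness rel. to local lime
    u,v=guess; x0,y0=int(round(u))-rad,int(round(v))-rad
    p=img[y0:y0+2*rad+1,x0:x0+2*rad+1].astype(float)[...,1]  # green
    w=np.clip(110-p,0,None); ys,xs=np.mgrid[y0:y0+2*rad+1,x0:x0+2*rad+1]
    return (xs*w).sum()/w.sum(),(ys*w).sum()/w.sum()
def fit(P):
    P=np.array(P)[:,:2]; c=P.mean(0)
    a=np.degrees(np.arctan2(P[:,1]-c[1],P[:,0]-c[0])); return c,np.hypot(*(P-c).T),a
E
python3 - <<'E'
from h import *; from bench import r
s=r.snapshot("top"); im=s["image"]; q=r.snapshot("scene")
print(s["image"][188:194,268:276,1]); print(im[186:194,354:364,1])
f=lambda p:(p[0]/5+239.6,p[1]/5+169.6)
g=lambda p:(p[0]/5+259.6,(p[1]-350)/5+184.6)
print([f(p) for p in [(153,104),(224,190),(117,209),(591,93),(700,203),(550,245)]])
for rr in (33,31):pass
L=[ray(s,f(p),26) for p in [(153,104),(224,190),(117,209)]]
P=[ray(s,f(p),70) for p in [(591,93),(700,203),(550,245)]]
for n,X in(("lid",L),("pot",P)): print(n,np.round(X,1).tolist(),*fit(X))
print("scene ribs",[np.round(ray(q,g(p),70),1) for p in [(77,543),(215,558)]],"lid sq",[np.round(ray(q,g(p),26),1) for p in[(423,446),(515,461)]])
E
```

```text
[[ 91  91  93  92  94  95  96  94]
 [113 111 109 117 147 164 159 153]
 [184 168 142 165 225 241 241 236]
 [239 223 185 197 241 251 252 251]
 [249 244 237 242 247 250 250 251]
 [252 252 251 251 249 240 233 233]]
[[ 95  94  96  91  94 100 108 118 123 119]
 [ 98 105  99  88  92 117 149 179 189 181]
 [140 161 142 104  96 153 205 229 233 231]
 [215 226 206 155 135 192 238 248 250 249]
 [242 246 243 230 219 238 250 252 252 252]
 [250 251 251 250 248 251 252 253 253 253]
 [252 253 253 253 252 253 253 253 253 253]
 [253 253 253 253 253 253 253 253 253 253]]
[(270.2, 190.4), (284.4, 207.6), (263.0, 211.39999999999998), (357.8, 188.2), (379.6, 210.2), (349.6, 218.6)]
lid [[601.0, 124.1, 26.0], [556.3, 87.2, 26.0], [546.6, 141.8, 26.0]] [567.98093524 117.70174699] [33.61618748 32.64604065 32.16550061] [  11.00697527 -110.93419683  131.54756761]
pot [[598.6, -97.7, 70.0], [543.5, -150.6, 70.0], [522.9, -76.5, 70.0]] [ 555.03121018 -108.25551152] [44.86264959 43.86646308 45.1625786 ] [  13.6443012  -105.1742382   135.32302228]
scene ribs [array([ 542.9, -149.2,   70. ]), array([599.1, -96.3,  70. ])] lid sq [array([554.9,  90.7,  26. ]), array([599.5, 125.5,  26. ])]
```

carry_out:
  increments:
    - [[-0.0408, -0.024, 0], [0, 0, 0], 0]
    - [[-0.0408, -0.024, 0], [0, 0, 0], 0]
    - [[-0.0408, -0.024, 0], [0, 0, 0], 0]
    - [[-0.0408, -0.024, 0], [0, 0, 0], 0]
    - [[-0.0408, -0.024, 0], [0, 0, 0], 0]
    - [[-0.0408, -0.024, 0], [0, 0, 0], 0]
    - [[-0.0408, -0.024, 0], [0, 0, 0], 0]
    - [[-0.0408, -0.024, 0], [0, 0, 0], 0]
    - [[-0.0408, -0.024, 0], [0, 0, 0], 0]
    - [[-0.0408, -0.024, 0], [0, 0, 0], 0]
    - [[-0.0408, -0.024, 0], [0, 0, 0], 0]
    - [[-0.0408, -0.024, 0], [0, 0, 0], 0]
  newtons: 60

```text
time: 1.4
tool_pos: [576.8, 107.1, 228.1]
tcp_rot: [-179.9, -0.1, 160.0]
ft_force: [1.8, 1.3, -0.6]
finger_gap: 85.4
```

carry_out:
  increments:
    - [[0, 0, 0], [0, 0, -0.136], 0]
    - [[0, 0, 0], [0, 0, -0.136], 0]
    - [[0, 0, 0], [0, 0, -0.136], 0]
    - [[0, 0, 0], [0, 0, -0.136], 0]
    - [[0, 0, 0], [0, 0, 0], 0]

```text
time: 1.9
tool_pos: [579.9, 98.5, 225.5]
tcp_rot: [-179.9, -0.3, -168.3]
ft_force: [-0.4, 0.5, 0.5]
finger_gap: 85.4
```

```bash
cat >> h.py <<'E'
from scipy.spatial.transform import Rotation as Ro
def go(r,p,yaw):
    s=r.sense(); R=Ro.from_euler("xyz",s["tcp_rot"],degrees=True); T=Ro.from_euler("xyz",[180,0,yaw],degrees=True)
    print("t",round(s["time"],2),"pos",s["tool_pos"].round(1),"rot",s["tcp_rot"].round(2),"F",s["ft_force"].round(1),"M",s["wrist_torque"].round(2),"gap",round(s["finger_gap"],1),"j",s["joint_pos"].round(0))
    print("shift",(R.inv().apply(np.array(p)-s["tool_pos"])/1000).round(4),"rv",(R.inv()*T).as_rotvec().round(4))
E
python3 -c "
from h import *;from bench import r
go(r,[568,118.2,130],190.5)"
```

```text
t 1.9 pos [579.9  98.5 225.5] rot [-179.9    -0.3  -168.32] F [-0.4  0.5  0.5] M [ 0.05  0.03 -0.01] gap 85.4 j [  5.   6.  87.  -0.  87. -97.]
shift [0.0072 0.0219 0.0955] rv [-0.0017 -0.0052  0.0205]
```

carry_out:
  increments:
    - [[0.0036, 0.011, 0.03], [0, 0, 0.01], 0]
    - [[0.0036, 0.011, 0.03], [0, 0, 0.01], 0]
    - [[0, 0, 0.03], [0, 0, 0], 0]
    - [[0, 0, 0], [0, 0, 0], 0]
    - [[0, 0, 0], [0, 0, 0], 0]

```text
time: 2.4
tool_pos: [568.8, 119.2, 135.0]
tcp_rot: [-179.9, -0.1, -170.7]
ft_force: [0.4, -1.0, -0.3]
finger_gap: 85.2
```

```bash
python3 -c "
from h import *;from bench import r
go(r,[568,118.2,90],190.5)
s=r.snapshot('top');cv2.imwrite('pics/t1.png',cv2.resize(s['image'][150:260,200:360],None,fx=5,fy=5,interpolation=cv2.INTER_CUBIC))
go(r,[568,118.2,90],190.5)
"
```

```text
t 2.4 pos [568.8 119.2 135. ] rot [-1.7988e+02 -1.1000e-01 -1.7065e+02] F [ 0.4 -1.  -0.3] M [ 0.01 -0.09 -0.04] gap 85.2 j [  7.   8.  94.  -0.  77. -92.]
shift [ 0.0009 -0.0008  0.045 ] rv [-0.0021 -0.002  -0.0201]
t 2.45 pos [568.6 119.1 134.8] rot [-1.7988e+02 -1.4000e-01 -1.7064e+02] F [-0.7  0.1  0.5] M [-0.02 -0.03 -0.03] gap 85.1 j [  7.   8.  95.  -0.  77. -92.]
shift [ 0.0006 -0.0007  0.0448] rv [-0.0021 -0.0025 -0.0199]
```

View pics/t1.png

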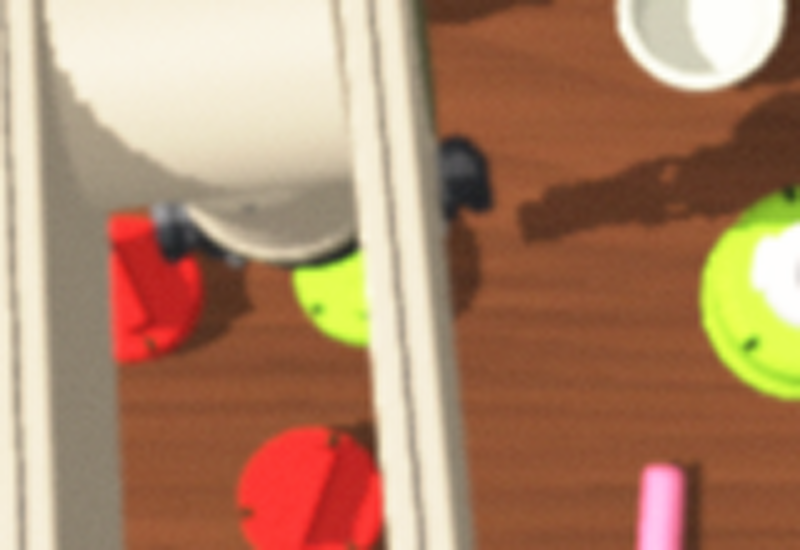

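The gripper straddles the lime lid, whose edge shows at crop (340,300), with the fingers clear of the red lid at (150,290). Descending.

carry_out:
  increments:
    - [[0.0006, -0.0007, 0.03], [0, 0, -0.02], 0]
    - [[0, 0, 0.03], [0, 0, 0], 0]
    - [[0, 0, 0.025], [0, 0, 0], 0]
    - [[0, 0, 0], [0, 0, 0], 0]
    - [[0, 0, 0.005], [0, 0, 0], 0]
    - [[0, 0, 0], [0, 0, 0], 0]

```text
time: 3.05
tool_pos: [578.0, 118.5, 56.5]
tcp_rot: [-179.8, 1.0, -169.8]
ft_force: [0.5, 0.6, -0.3]
finger_gap: 85.1
```

```bash
python3 -c "
from h import *;from bench import r
go(r,[568,118.2,31],190.5)
s=r.snapshot('scene');cv2.imwrite('pics/s2.png',cv2.resize(s['image'][140:250,270:430],None,fx=5,fy=5,interpolation=cv2.INTER_CUBIC))
"
```

```text
t 3.05 pos [578.  118.5  56.5] rot [-179.8     0.95 -169.84] F [ 0.5  0.6 -0.3] M [0.02 0.03 0.02] gap 85.1 j [  7.  14.  97.  -0.  68. -93.]
shift [0.0103 0.0015 0.0253] rv [-0.0035  0.0166 -0.0059]
```

View pics/s2.png

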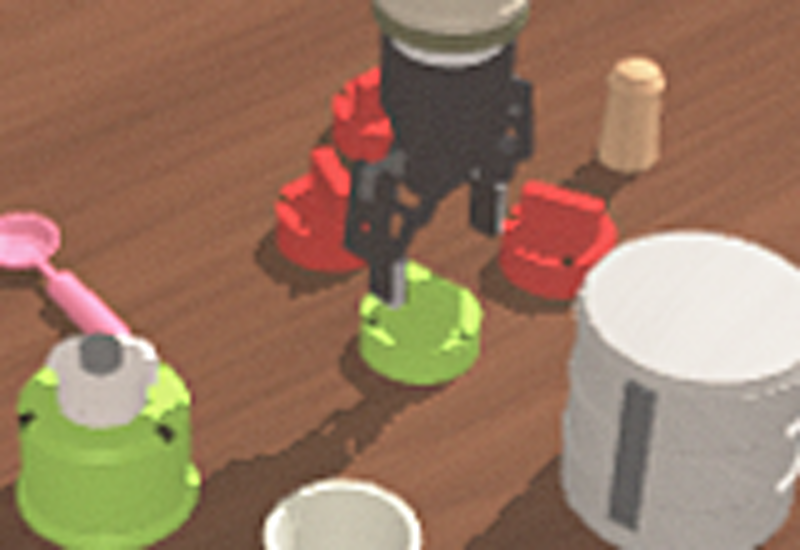

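The jaws straddle the bar, with fingers at crop (388,280) and (490,205). The tool has drifted 10 mm in x, so I'll correct that first.

carry_out:
  increments:
    - [[0.0103, 0.0015, 0], [-0.0035, 0.0166, -0.006], 0]
    - [[0, 0, 0], [0, 0, 0], 0]
    - [[0, 0, 0.008], [0, 0, 0], 0]
    - [[0, 0, 0.005], [0, 0, 0], 0]
    - [[0, 0, 0], [0, 0, 0], 0]

```text
time: 3.6
tool_pos: [570.4, 118.6, 47.7]
tcp_rot: [-180.0, 0.4, -169.5]
ft_force: [1.2, -0.9, -0.6]
finger_gap: 85.6
```

```bash
python3 -c "
from h import *;from bench import r
go(r,[568,118.2,31],190.5)
"
```

```text
t 3.6 pos [570.4 118.6  47.7] rot [-179.99    0.41 -169.48] F [ 1.2 -0.9 -0.6] M [ 0.02 -0.06  0.  ] gap 85.6 j [  7.  14.  98.   0.  68. -94.]
shift [0.0025 0.0001 0.0167] rv [-0.0002  0.0072  0.0004]
```

carry_out:
  increments:
    - [[0.0025, 0, 0.006], [0, 0.0072, 0], 0]
    - [[0.001, 0, 0.006], [0, 0.002, 0], 0]
    - [[0.001, 0, 0.004], [0, 0.002, 0], 0]
    - [[0, 0, 0], [0, 0, 0], 0]
    - [[0, 0, 0], [0, 0, 0], 0]

```text
time: 4.1
tool_pos: [564.6, 117.6, 28.9]
tcp_rot: [-180.0, -0.4, -169.5]
ft_force: [-0.0, -0.5, 0.2]
finger_gap: 85.4
```

```bash
python3 -c "
from h import *;from bench import r
go(r,[568,118.2,31],190.5)
"
```

```text
t 4.1 pos [564.6 117.6  28.9] rot [-180.     -0.43 -169.48] F [-0.  -0.5  0.2] M [-0.03  0.01  0.04] gap 85.4 j [  7.  15.  99.  -0.  67. -94.]
shift [-0.0035 -0.     -0.0021] rv [-0.0001 -0.0076  0.0004]
```

carry_out:
  increments:
    - [[-0.003, 0, -0.002], [0, -0.007, 0], 0]
    - [[0, 0, 0], [0, 0, 0], 0]
    - [[0, 0, 0], [0, 0, 0], 0]
    - [[0, 0, 0], [0, 0, 0], 0]

```text
time: 4.5
tool_pos: [568.6, 118.3, 31.9]
tcp_rot: [-180.0, 0.1, -169.5]
ft_force: [0.1, -0.1, -0.1]
finger_gap: 85.4
```

```bash
python3 -c "
from h import *;from bench import r
go(r,[568,118.2,31],190.5)
"
```

```text
t 4.5 pos [568.6 118.3  31.9] rot [-1.7999e+02  9.0000e-02 -1.6948e+02] F [ 0.1 -0.1 -0.1] M [ 0.    0.03 -0.03] gap 85.4 j [  7.  15.  99.  -0.  66. -94.]
shift [0.0006 0.     0.0009] rv [-0.0002  0.0016  0.0004]
```

carry_out:
  increments:
    - [[0, 0, 0], [0, 0, 0], 1]
    - [[0, 0, 0], [0, 0, 0], 1]
    - [[0, 0, 0], [0, 0, 0], 1]
    - [[0, 0, 0], [0, 0, 0], 1]
    - [[0, 0, 0], [0, 0, 0], 1]
    - [[0, 0, 0], [0, 0, 0], 1]
    - [[0, 0, 0], [0, 0, 0], 1]
    - [[0, 0, 0], [0, 0, 0], 1]
  newtons: 60

```text
time: 5.3
tool_pos: [568.9, 118.3, 32.4]
tcp_rot: [-180.0, 0.1, -169.5]
ft_force: [-0.0, -0.0, 1.4]
finger_gap: 13.0
```

```bash
python3 -c "
from h import *;from bench import r
go(r,[568,118.2,31],190.5)
"
```

```text
t 5.3 pos [568.9 118.3  32.4] rot [-1.7999e+02  1.3000e-01 -1.6948e+02] F [-0.  -0.   1.4] M [ 0.02 -0.    0.04] gap 13.0 j [  7.  15.  99.  -0.  66. -94.]
shift [0.0009 0.0001 0.0014] rv [-0.0002  0.0023  0.0003]
```

carry_out:
  increments:
    - [[0, 0, -0.02], [0, 0, 0], 1]
    - [[0, 0, -0.03], [0, 0, 0], 1]
    - [[0, 0, -0.03], [0, 0, 0], 1]
    - [[0, 0, -0.03], [0, 0, 0], 1]
    - [[0, 0, -0.015], [0, 0, 0], 1]
    - [[0, 0, 0], [0, 0, 0], 1]
    - [[0, 0, 0], [0, 0, 0], 1]

```text
time: 6.0
tool_pos: [565.4, 117.9, 156.8]
tcp_rot: [180.0, -0.3, -169.5]
ft_force: [-0.9, -1.0, -1.3]
finger_gap: 12.7
```

```bash
python3 -c "
from h import *;from bench import r
go(r,[555,-107.8,165],194.6)
s=r.snapshot('scene');cv2.imwrite('pics/s3.png',cv2.resize(s['image'][110:220,270:430],None,fx=5,fy=5,interpolation=cv2.INTER_CUBIC))
"
```

```text
t 6.0 pos [565.4 117.9 156.8] rot [ 179.98   -0.34 -169.48] F [-0.9 -1.  -1.3] M [-0.01 -0.05 -0.02] gap 12.7 j [  7.   7.  94.  -0.  80. -94.]
shift [ 0.0515 -0.22   -0.0079] rv [ 0.0006 -0.006  -0.0713]
```

View pics/s3.png

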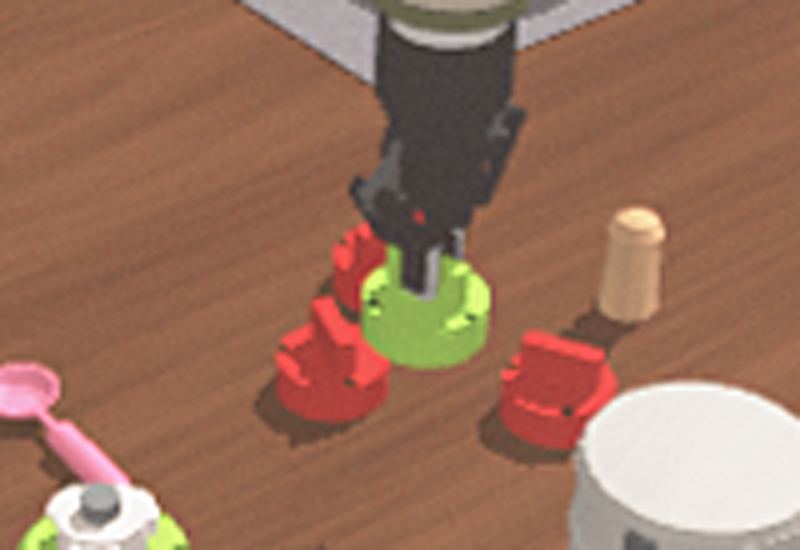

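The lime lid hangs level in the jaws, with squares at crop (374,300) and (462,318). The red lids and spoon haven't moved. Moving over the pot now.

carry_out:
  increments:
    - [[0.0075, -0.03, -0.001], [0, 0, 0], 1]
    - [[0.0075, -0.032, -0.001], [0, 0, 0], 1]
    - [[0.0075, -0.032, -0.001], [0, 0, 0], 1]
    - [[0.0075, -0.032, -0.001], [0, 0, 0], 1]
    - [[0.0075, -0.032, -0.001], [0, 0, 0], 1]
    - [[0.0075, -0.032, -0.001], [0, 0, 0], 1]
    - [[0.005, -0.02, -0.001], [0, 0, 0], 1]
    - [[0, 0, 0], [0, 0, -0.036], 1]
    - [[0, 0, 0], [0, 0, -0.036], 1]
    - [[0, 0, 0], [0, 0, 0], 1]
    - [[0, 0, 0], [0, 0, 0], 1]

```text
time: 7.15
tool_pos: [541.8, -104.2, 139.6]
tcp_rot: [179.1, -2.1, -165.2]
ft_force: [0.2, 0.2, -1.0]
finger_gap: 12.9
```

```bash
python3 -c "
from h import *;from bench import r
go(r,[555,-107.8,155],194.6)
s=r.snapshot('scene');cv2.imwrite('pics/s4.png',cv2.resize(s['image'][150:260,220:380],None,fx=5,fy=5,interpolation=cv2.INTER_CUBIC))
s=r.snapshot('top');cv2.imwrite('pics/t4.png',cv2.resize(s['image'][140:250,280:440],None,fx=5,fy=5,interpolation=cv2.INTER_CUBIC))
go(r,[555,-107.8,155],194.6)
"
```

```text
t 7.15 pos [ 541.8 -104.2  139.6] rot [ 179.12   -2.12 -165.22] F [ 0.2  0.2 -1. ] M [ 0.02 -0.06 -0.02] gap 12.9 j [ -16.    6.   97.   -0.   80. -121.]
shift [-0.0112 -0.0066 -0.0159] rv [ 0.0153 -0.0369  0.0029]
t 7.25 pos [ 542. -104.  140.] rot [ 179.13   -2.09 -165.18] F [-0.   1.6 -0.9] M [-0.   -0.12 -0.03] gap 13.0 j [ -16.    6.   97.   -0.   80. -121.]
shift [-0.011  -0.0068 -0.0155] rv [ 0.015  -0.0365  0.0035]
```

View pics/s4.png

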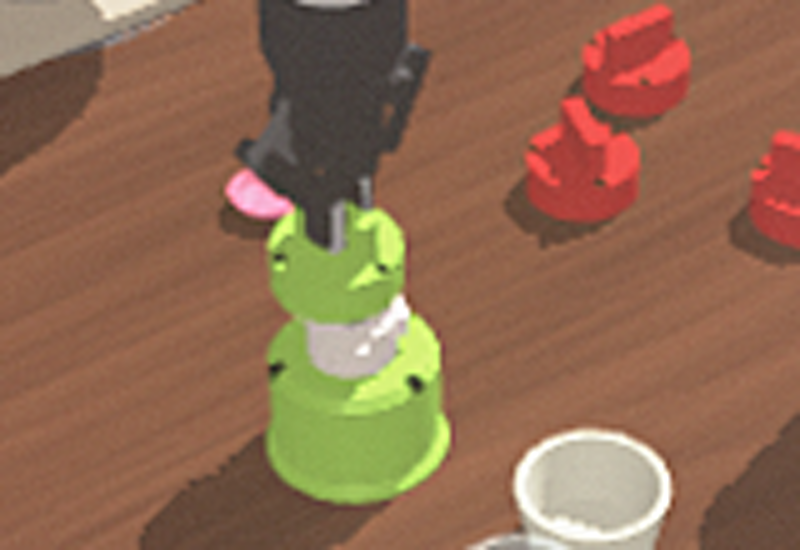

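View pics/t4.png

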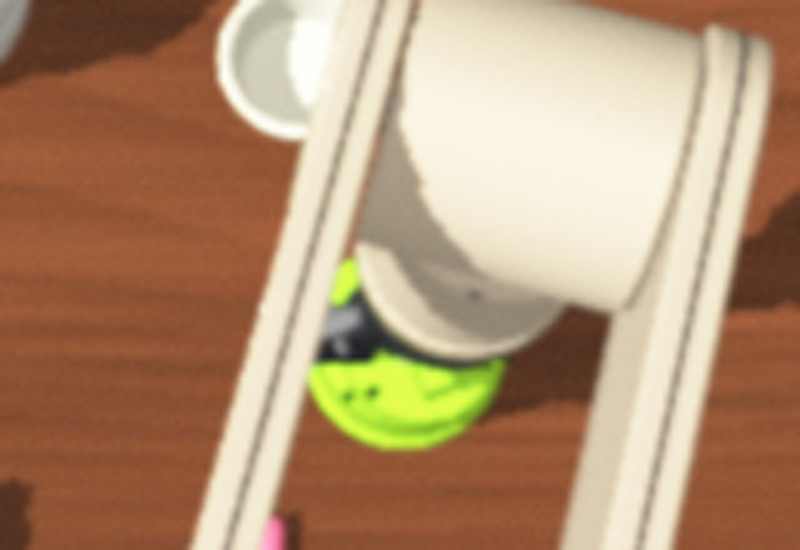

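The lid sits clear above the neck, but low, tilted 2° and about 13 mm off towards the robot. It hasn't touched anything (about 1 N, the lid's weight). Raising and correcting.

carry_out:
  increments:
    - [[0, 0, -0.015], [0.015, -0.0365, 0.0035], 1]
    - [[-0.011, -0.006, 0], [0, 0, 0], 1]
    - [[0, 0, 0], [0, 0, 0], 1]
    - [[0, 0, 0], [0, 0, 0], 1]
    - [[0, 0, 0], [0, 0, 0], 1]

```text
time: 7.75
tool_pos: [554.1, -105.3, 154.0]
tcp_rot: [179.9, -0.1, -165.4]
ft_force: [-0.1, 0.0, -1.3]
finger_gap: 12.9
```

```bash
python3 -c "
from h import *;from bench import r
go(r,[555,-107.8,152],194.6)
"
```

```text
t 7.75 pos [ 554.1 -105.3  154. ] rot [ 1.7994e+02 -6.0000e-02 -1.6541e+02] F [-0.1  0.  -1.3] M [ 0.02  0.   -0.04] gap 12.9 j [ -16.    5.   96.    0.   79. -121.]
shift [-0.0002 -0.0027  0.002 ] rv [ 0.001  -0.0011 -0.0001]
```

carry_out:
  increments:
    - [[0, -0.0025, 0], [0, 0, 0], 1]
    - [[0, 0, 0], [0, 0, 0], 1]
    - [[0, 0, 0], [0, 0, 0], 1]

```text
time: 8.05
tool_pos: [554.1, -107.6, 153.4]
tcp_rot: [179.9, -0.1, -165.4]
ft_force: [0.2, -0.4, -1.5]
finger_gap: 13.0
```

```bash
python3 -c "
from h import *;from bench import r
go(r,[555,-107.8,152],194.6)
s=r.snapshot('scene');cv2.imwrite('pics/s5.png',cv2.resize(s['image'][170:255,255:325],(700,850),interpolation=cv2.INTER_CUBIC)[:600]);
s=r.snapshot('top');cv2.imwrite('pics/t5.png',cv2.resize(s['image'][180:240,325:405],None,fx=10,fy=10,interpolation=cv2.INTER_CUBIC))
"
```

```text
t 8.05 pos [ 554.1 -107.6  153.4] rot [ 1.799e+02 -1.300e-01 -1.654e+02] F [ 0.2 -0.4 -1.5] M [ 0.03 -0.04 -0.01] gap 13.0 j [ -16.    5.   96.    0.   79. -121.]
shift [-0.0008 -0.0005  0.0014] rv [ 0.0017 -0.0022  0.    ]
```

View pics/s5.png

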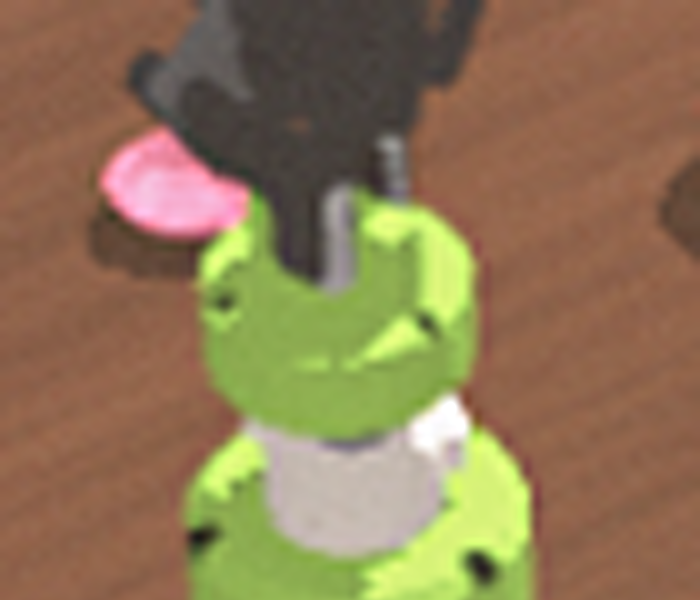

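View pics/t5.png

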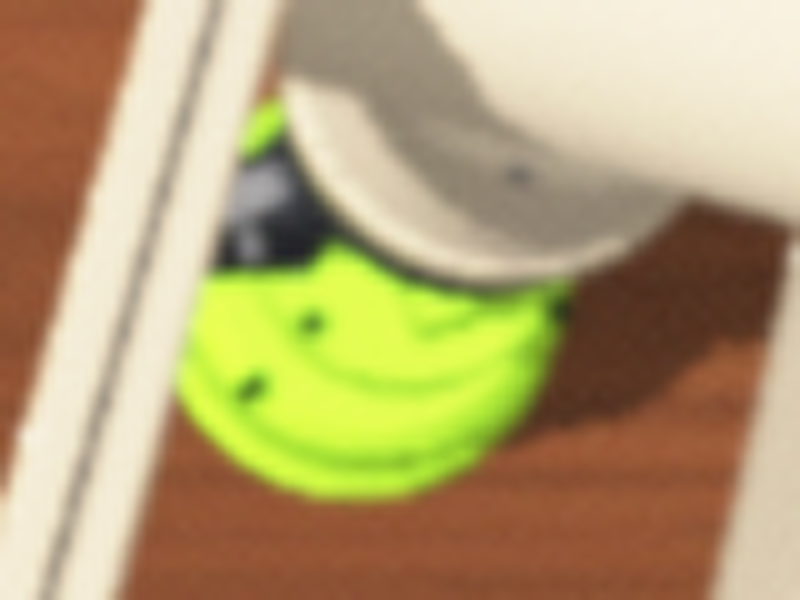

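The scene shows lid squares at crop (222,300) and (428,325), and ribs at (205,537) and (481,568). The top view shows a square at (312,324) and a rib at (252,390). Triangulating from these.

```bash
python3 -c "
from h import *;from bench import r
q=r.snapshot('scene');s=r.snapshot('top');go(r,[555,-107.8,152],194.6)
z=153.4+7.6-14
A=lambda p:(p[0]/10-.45+255,p[1]/10-.45+170);B=lambda p:(p[0]/10-.45+325,p[1]/10-.45+180)
e=lambda a:np.array([np.cos(np.radians(a)),np.sin(np.radians(a))])
for nm,zz,rad,pts in(('lid',z,33,[(q,A((222,300)),-105.4),(q,A((428,325)),14.6),(s,B((312,324)),134.6)]),('pot',70,45,[(q,A((205,537)),-105.4),(q,A((481,568)),14.6),(s,B((252,390)),134.6)])):
  for c,p,a in pts: 
    X=ray(c,p,zz)[:2]; print(nm,X.round(1),'centre',(X-rad*e(a)).round(1))
"
```

```text
t 8.25 pos [ 554.2 -107.6  153.5] rot [ 1.7991e+02 -1.2000e-01 -1.6539e+02] F [-0.6  0.2 -0.7] M [ 0.    0.01 -0.01] gap 13.0 j [ -16.    5.   96.    0.   79. -121.]
shift [-0.0007 -0.0004  0.0015] rv [ 0.0015 -0.002   0.0001]
lid [ 541.5 -137.4] centre [ 550.3 -105.6]
lid [ 583.4 -100.1] centre [ 551.4 -108.4]
lid [529.9 -86.2] centre [ 553.1 -109.7]
pot [ 543.2 -149.2] centre [ 555.1 -105.8]
pot [599.6 -96.6] centre [ 556.1 -107.9]
pot [523.  -76.9] centre [ 554.6 -108.9]
```

Lid/pot offsets from the top view are about (−1.5, −0.8) mm. The scene's pot fix looks biased by the ribs wrapping below the edge, so I'm trusting the top view. I'll shift accordingly and go down gently.

carry_out:
  increments:
    - [[-0.0017, -0.0004, 0.004], [0.0015, -0.002, 0], 1]
    - [[0, 0, 0.004], [0, 0, 0], 1]
    - [[0, 0, 0.003], [0, 0, 0], 1]
    - [[0, 0, 0], [0, 0, 0], 1]
    - [[0, 0, 0], [0, 0, 0], 1]

```text
time: 8.75
tool_pos: [555.8, -107.4, 141.0]
tcp_rot: [180.0, -0.0, -165.4]
ft_force: [-0.0, 0.1, -0.0]
finger_gap: 12.8
```

```bash
python3 -c "
from h import *;from bench import r
go(r,[555.8,-106.9,132],194.6)
"
```

```text
t 8.75 pos [ 555.8 -107.4  141. ] rot [ 1.7999e+02 -2.0000e-02 -1.6539e+02] F [-0.   0.1 -0. ] M [-0.01 -0.02 -0.03] gap 12.8 j [ -16.    6.   97.   -0.   78. -121.]
shift [-0.0001  0.0005  0.009 ] rv [ 0.0002 -0.0004  0.0001]
```

carry_out:
  increments:
    - [[0, 0.0005, 0.003], [0, 0, 0], 1]
    - [[0, 0, 0.003], [0, 0, 0], 1]
    - [[0, 0, 0.001], [0, 0, 0], 1]
    - [[0, 0, 0], [0, 0, 0], 1]
    - [[0, 0, 0], [0, 0, 0], 1]

```text
time: 9.25
tool_pos: [555.7, -106.8, 133.5]
tcp_rot: [180.0, -0.0, -165.4]
ft_force: [0.3, 0.1, -1.3]
finger_gap: 12.7
```

```bash
python3 -c "
from h import *;from bench import r
go(r,[555.8,-106.9,132],194.6)
"
```

```text
t 9.25 pos [ 555.7 -106.8  133.5] rot [ 1.7999e+02 -2.0000e-02 -1.6539e+02] F [ 0.3  0.1 -1.3] M [-0.01 -0.    0.01] gap 12.7 j [ -16.    6.   97.   -0.   77. -121.]
shift [-0.0001 -0.0001  0.0015] rv [ 0.0002 -0.0004  0.0002]
```

carry_out:
  increments:
    - [[0, 0, 0.002], [0, 0, 0], 1]
    - [[0, 0, 0.002], [0, 0, 0], 1]
    - [[0, 0, 0], [0, 0, 0], 1]

```text
time: 9.55
tool_pos: [555.9, -106.9, 129.4]
tcp_rot: [-180.0, 0.0, -165.4]
ft_force: [-0.0, 1.0, -0.8]
finger_gap: 12.3
```

```bash
python3 -c "
from h import *;from bench import r
go(r,[555.8,-106.9,126],194.6)
"
```

```text
t 9.55 pos [ 555.9 -106.9  129.4] rot [-1.8000e+02  1.0000e-02 -1.6539e+02] F [-0.   1.  -0.8] M [ 0.03  0.06 -0.03] gap 12.3 j [ -16.    6.   97.    0.   76. -121.]
shift [0.0001 0.     0.0034] rv [-0.      0.0001  0.0001]
```

carry_out:
  increments:
    - [[0, 0, 0.002], [0, 0, 0], 1]
    - [[0, 0, 0.001], [0, 0, 0], 1]
    - [[0, 0, 0], [0, 0, 0], 1]

```text
time: 9.85
tool_pos: [555.9, -106.9, 126.1]
tcp_rot: [-180.0, 0.0, -165.4]
ft_force: [0.2, 0.5, -1.5]
finger_gap: 12.7
```

```bash
python3 -c "
from h import *;from bench import r
go(r,[555.8,-106.9,122],194.6)
"
```

```text
t 9.85 pos [ 555.9 -106.9  126.1] rot [-180.      0.   -165.39] F [ 0.2  0.5 -1.5] M [0.03 0.   0.02] gap 12.7 j [ -16.    7.   98.    0.   76. -121.]
shift [0.0001 0.     0.0041] rv [-0.      0.      0.0001]
```

carry_out:
  increments:
    - [[0, 0, 0.0015], [0, 0, 0], 1]
    - [[0, 0, 0.001], [0, 0, 0], 1]
    - [[0, 0, 0], [0, 0, 0], 1]

```text
time: 10.15
tool_pos: [555.9, -106.9, 123.4]
tcp_rot: [-180.0, 0.0, -165.4]
ft_force: [0.4, 0.5, -0.9]
finger_gap: 12.6
```

```bash
python3 -c "
from h import *;from bench import r
go(r,[555.8,-106.9,122],194.6)
"
```

```text
t 10.15 pos [ 555.9 -106.9  123.4] rot [-180.      0.   -165.39] F [ 0.4  0.5 -0.9] M [-0.    0.   -0.03] gap 12.6 j [ -16.    7.   98.   -0.   76. -121.]
shift [0.0001 0.0001 0.0014] rv [-0.      0.      0.0001]
```

carry_out:
  increments:
    - [[0, 0, 0.001], [0, 0, 0], 1]
    - [[0, 0, 0.001], [0, 0, 0], 1]
    - [[0, 0, 0], [0, 0, 0], 1]

```text
time: 10.45
tool_pos: [555.9, -106.9, 121.3]
tcp_rot: [-180.0, 0.0, -165.4]
ft_force: [-1.3, -0.8, -1.3]
finger_gap: 12.3
```

```bash
python3 -c "
from h import *;from bench import r
go(r,[555.8,-106.9,120],194.6)
"
```

```text
t 10.45 pos [ 555.9 -106.9  121.3] rot [-1.8000e+02  1.0000e-02 -1.6539e+02] F [-1.3 -0.8 -1.3] M [ 0.05 -0.03 -0.03] gap 12.3 j [ -16.    7.   98.    0.   75. -121.]
shift [0.0001 0.0001 0.0013] rv [-0.0001  0.0002  0.0001]
```

carry_out:
  increments:
    - [[0, 0, 0.001], [0, 0, 0], 1]
    - [[0, 0, 0.001], [0, 0, 0], 1]
    - [[0, 0, 0], [0, 0, 0], 1]

```text
time: 10.75
tool_pos: [555.9, -106.9, 119.1]
tcp_rot: [-180.0, 0.0, -165.4]
ft_force: [-0.1, -0.0, -0.7]
finger_gap: 12.6
```

```bash
python3 -c "
from h import *;from bench import r
go(r,[555.8,-106.9,118],194.6)
s=r.snapshot('scene');cv2.imwrite('pics/s6.png',cv2.resize(s['image'][190:255,255:325],(700,650),interpolation=cv2.INTER_CUBIC)[:600]);
go(r,[555.8,-106.9,118],194.6)
"
```

```text
t 10.75 pos [ 555.9 -106.9  119.1] rot [-1.7999e+02  1.0000e-02 -1.6539e+02] F [-0.1 -0.  -0.7] M [ 0.01  0.01 -0.02] gap 12.6 j [ -16.    7.   98.    0.   75. -121.]
shift [0.0001 0.0001 0.0011] rv [-0.0001  0.0002  0.0002]
t 10.8 pos [ 556.  -106.9  119.2] rot [-1.7999e+02  1.0000e-02 -1.6539e+02] F [ 0.1  0.3 -0.3] M [ 0.04  0.   -0.03] gap 12.6 j [ -16.    7.   98.   -0.   75. -121.]
shift [0.0002 0.0001 0.0012] rv [-0.0001  0.0002  0.0001]
```

View pics/s6.png

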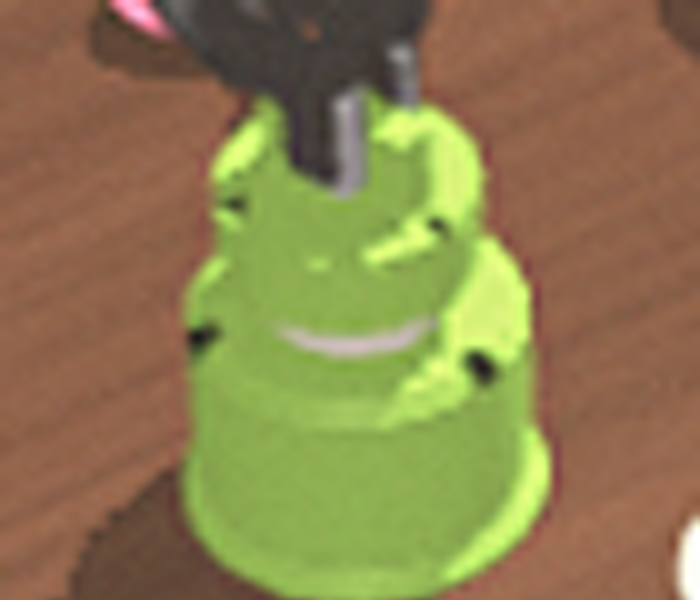

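The lid is down over the neck, with only a thin white sliver left at (350,340). It's aligned with the pot and there's no side force. I'll keep going down to the seal.

carry_out:
  increments:
    - [[0, 0, 0.001], [0, 0, 0], 1]
    - [[0, 0, 0.0005], [0, 0, 0], 1]
    - [[0, 0, 0], [0, 0, 0], 1]

```text
time: 11.1
tool_pos: [556.3, -107.0, 118.2]
tcp_rot: [-180.0, 0.1, -165.4]
ft_force: [-0.8, -0.4, 0.7]
finger_gap: 12.8
```

```bash
python3 -c "
from h import *;from bench import r
go(r,[555.8,-106.9,118],194.6)
"
```

```text
t 11.1 pos [ 556.3 -107.   118.2] rot [-1.7997e+02  5.0000e-02 -1.6539e+02] F [-0.8 -0.4  0.7] M [0.04 0.09 0.03] gap 12.8 j [ -16.    7.   98.    0.   75. -121.]
shift [0.0005 0.0002 0.0002] rv [-0.0005  0.0009  0.0002]
```

carry_out:
  increments:
    - [[0.0002, 0, 0.001], [0, 0, 0], 1]
    - [[0, 0, 0.0005], [0, 0, 0], 1]
    - [[0, 0, 0], [0, 0, 0], 1]

```text
time: 11.4
tool_pos: [556.4, -107.1, 117.5]
tcp_rot: [-180.0, 0.1, -165.4]
ft_force: [-3.1, 0.2, 2.6]
finger_gap: 13.1
```

```bash
python3 -c "
from h import *;from bench import r
go(r,[555.8,-106.9,118],194.6)
"
```

```text
t 11.4 pos [ 556.4 -107.1  117.5] rot [-1.7995e+02  9.0000e-02 -1.6539e+02] F [-3.1  0.2  2.6] M [ 0.09  0.39 -0.02] gap 13.1 j [ -16.    7.   98.    0.   75. -121.]
shift [ 0.0005  0.0003 -0.0005] rv [-0.0008  0.0016  0.0002]
```

carry_out:
  increments:
    - [[0.0006, 0.0002, 0.0007], [0, 0.001, 0], 1]
    - [[0.0003, 0, 0.0007], [0, 0, 0], 1]
    - [[0, 0, 0], [0, 0, 0], 1]

```text
time: 11.7
tool_pos: [556.4, -107.1, 117.1]
tcp_rot: [-179.9, 0.2, -165.4]
ft_force: [-1.2, 0.9, 4.2]
finger_gap: 12.8
```

```bash
python3 -c "
from h import *;from bench import r
go(r,[555.8,-106.9,118],194.6)
"
```

```text
t 11.7 pos [ 556.4 -107.1  117.1] rot [-1.7991e+02  1.6000e-01 -1.6538e+02] F [-1.2  0.9  4.2] M [ 0.22  0.31 -0.03] gap 12.8 j [ -16.    7.   98.    0.   75. -121.]
shift [ 0.0005  0.0003 -0.0009] rv [-0.0016  0.0028  0.0003]
```

The lid is on the seal: about 3 N/mm, soft, starting near z = 118.7. Pressing deeper in small steps.

carry_out:
  increments:
    - [[0.0003, 0, 0.001], [-0.001, 0.002, 0], 1]
    - [[0.0002, 0, 0.001], [0, 0, 0], 1]
    - [[0, 0, 0.001], [0, 0, 0], 1]

```text
time: 12.0
tool_pos: [556.5, -107.1, 115.4]
tcp_rot: [-179.9, 0.1, -165.4]
ft_force: [-3.4, 2.1, 10.1]
finger_gap: 13.0
```

```bash
python3 -c "
from h import *;from bench import r
go(r,[555.8,-106.9,113.5],194.6)
"
```

```text
t 12.0 pos [ 556.5 -107.1  115.4] rot [-1.7995e+02  1.1000e-01 -1.6537e+02] F [-3.4  2.1 10.1] M [ 0.27  0.68 -0.05] gap 13.0 j [ -16.    7.   98.    0.   75. -121.]
shift [0.0007 0.0004 0.0019] rv [-0.0009  0.002   0.0005]
```

carry_out:
  increments:
    - [[0.001, 0.0005, 0.001], [-0.001, 0.002, 0], 1]
    - [[0.001, 0.0003, 0.001], [0, 0, 0], 1]
    - [[0.0005, 0, 0.0005], [0, 0, 0], 1]

```text
time: 12.3
tool_pos: [556.4, -107.2, 115.9]
tcp_rot: [-179.9, 0.3, -165.4]
ft_force: [-2.3, 1.7, 7.2]
finger_gap: 12.8
```

```bash
python3 -c "
from h import *;from bench import r
go(r,[555.8,-106.9,113.5],194.6)
"
```

```text
t 12.3 pos [ 556.4 -107.2  115.9] rot [-179.88    0.3  -165.37] F [-2.3  1.7  7.2] M [ 0.54  0.48 -0.03] gap 12.8 j [ -16.    7.   98.    0.   75. -121.]
shift [0.0005 0.0004 0.0024] rv [-0.0021  0.0052  0.0006]
```

carry_out:
  increments:
    - [[0.001, 0.0005, 0.0014], [-0.002, 0.005, 0], 1]
    - [[0.001, 0.0005, 0.0014], [-0.001, 0.002, 0], 1]
    - [[0.001, 0.0005, 0.0014], [-0.001, 0.002, 0], 1]

```text
time: 12.6
tool_pos: [556.3, -107.1, 115.2]
tcp_rot: [-179.9, 0.2, -165.4]
ft_force: [-0.7, 0.2, 9.0]
finger_gap: 13.0
```

```bash
python3 -c "
from h import *;from bench import r
go(r,[555.8,-106.9,113.5],194.6)
"
```

```text
t 12.6 pos [ 556.3 -107.1  115.2] rot [-1.7992e+02  1.6000e-01 -1.6536e+02] F [-0.7  0.2  9. ] M [0.28 0.11 0.02] gap 13.0 j [ -16.    7.   98.    0.   75. -121.]
shift [0.0004 0.0003 0.0017] rv [-0.0014  0.0028  0.0007]
```

carry_out:
  increments:
    - [[0.0008, 0.0003, 0.0018], [-0.001, 0.003, 0], 1]
    - [[0.0008, 0.0003, 0.0018], [-0.001, 0.002, 0], 1]
    - [[0.0008, 0.0003, 0.0018], [-0.001, 0.002, 0], 1]

```text
time: 12.9
tool_pos: [556.5, -107.2, 114.1]
tcp_rot: [-179.9, 0.1, -165.4]
ft_force: [-2.7, 2.6, 12.3]
finger_gap: 12.7
```

```bash
python3 -c "
from h import *;from bench import r
go(r,[555.8,-106.9,113.7],194.6)
"
```

```text
t 12.9 pos [ 556.5 -107.2  114.1] rot [-1.7995e+02  8.0000e-02 -1.6535e+02] F [-2.7  2.6 12.3] M [ 0.35  0.67 -0.02] gap 12.7 j [ -16.    7.   98.   -0.   75. -121.]
shift [0.0006 0.0004 0.0004] rv [-0.001   0.0014  0.0008]
```

Depth is now about 4.7 mm, past the catch clearance. I'll start the clockwise twist slowly while keeping up the press.

carry_out:
  increments:
    - [[0.001, 0.001, 0.002], [-0.001, 0.002, 0.04], 1]
    - [[0.001, 0.0008, 0.002], [-0.001, 0.002, 0.05], 1]
    - [[0.001, 0.0005, 0.002], [-0.001, 0.002, 0.05], 1]

```text
time: 13.2
tool_pos: [556.9, -107.3, 113.8]
tcp_rot: [-179.8, 0.2, -173.6]
ft_force: [-3.0, 0.9, 14.2]
finger_gap: 12.9
```

```bash
python3 -c "
from h import *;from bench import r
go(r,[555.8,-106.9,113.7],187)
"
```

```text
t 13.2 pos [ 556.9 -107.3  113.8] rot [-179.82    0.21 -173.59] F [-3.   0.9 14.2] M [0.21 0.5  0.11] gap 12.9 j [ -16.    7.   98.   -0.   74. -112.]
shift [0.0011 0.0006 0.0001] rv [-0.0031  0.0037 -0.0102]
```

carry_out:
  increments:
    - [[0.0018, 0.0005, 0.0018], [-0.003, 0.004, 0.04], 1]
    - [[0.0015, 0.0003, 0.0018], [-0.002, 0.003, 0.04], 1]
    - [[0.0015, 0.0003, 0.0018], [-0.002, 0.002, 0.04], 1]

```text
time: 13.5
tool_pos: [556.9, -108.0, 114.5]
tcp_rot: [180.0, 0.3, 179.2]
ft_force: [-0.2, -0.1, 11.0]
finger_gap: 12.9
```

```bash
python3 -c "
from h import *;from bench import r
go(r,[555.8,-106.9,113.7],180)
"
```

```text
t 13.5 pos [ 556.9 -108.   114.5] rot [179.96   0.33 179.24] F [-0.2 -0.1 11. ] M [ 0.13  0.17 -0.01] gap 12.9 j [ -16.    7.   98.    0.   74. -106.]
shift [0.0011 0.0011 0.0008] rv [ 0.0007  0.0058 -0.0133]
```

carry_out:
  increments:
    - [[0.001, 0.0005, 0.0025], [0, 0.005, 0], 1]
    - [[0.001, 0.0005, 0.0023], [0, 0.003, 0.01], 1]
    - [[0.001, 0.0005, 0.0022], [0, 0.003, 0.02], 1]

```text
time: 13.8
tool_pos: [557.2, -108.0, 113.3]
tcp_rot: [-179.9, 0.2, 177.4]
ft_force: [-4.5, 0.5, 15.9]
finger_gap: 12.8
```

```bash
python3 -c "
from h import *;from bench import r
go(r,[555.8,-106.9,113.7],180)
"
```

```text
t 13.8 pos [ 557.2 -108.   113.3] rot [-1.7987e+02  1.5000e-01  1.7739e+02] F [-4.5  0.5 15.9] M [0.08 0.7  0.07] gap 12.8 j [ -16.    7.   98.   -0.   74. -103.]
shift [ 0.0015  0.001  -0.0004] rv [-0.0023  0.0026 -0.0455]
```

carry_out:
  increments:
    - [[0.0025, 0.0005, 0.0019], [-0.002, 0.003, 0.04], 1]
    - [[0.0022, 0.0004, 0.002], [-0.001, 0.003, 0.04], 1]
    - [[0.002, 0.0004, 0.002], [-0.001, 0.003, 0.04], 1]

```text
time: 14.1
tool_pos: [556.7, -108.3, 114.5]
tcp_rot: [-180.0, 0.5, 170.3]
ft_force: [0.2, 0.3, 11.2]
finger_gap: 13.1
```

```bash
python3 -c "
from h import *;from bench import r
go(r,[555.8,-106.9,113.5],170)
"
```

```text
t 14.1 pos [ 556.7 -108.3  114.5] rot [-179.95    0.47  170.28] F [ 0.2  0.3 11.2] M [-0.01  0.05  0.03] gap 13.1 j [-16.   7.  98.   0.  74. -96.]
shift [0.0011 0.0012 0.001 ] rv [-0.0008  0.0082  0.0049]
```

carry_out:
  increments:
    - [[0.0012, 0.0005, 0.0025], [0, 0.008, 0], 1]
    - [[0.0015, 0.0005, 0.0023], [0, 0.004, 0.0], 1]
    - [[0.0015, 0.0005, 0.0022], [0, 0.003, 0.02], 1]

```text
time: 14.4
tool_pos: [556.9, -108.3, 113.7]
tcp_rot: [-179.8, 0.2, 169.0]
ft_force: [-2.6, 0.5, 13.9]
finger_gap: 12.7
```

```bash
python3 -c "
from h import *;from bench import r
go(r,[555.8,-106.9,113.5],170)
"
```

```text
t 14.4 pos [ 556.9 -108.3  113.7] rot [-179.8     0.2   169.03] F [-2.6  0.5 13.9] M [-0.03  0.4   0.01] gap 12.7 j [-16.   7.  98.  -0.  74. -95.]
shift [0.0014 0.0011 0.0002] rv [-0.0035  0.0034 -0.017 ]
```

carry_out:
  increments:
    - [[0.0015, 0.0005, 0.0022], [-0.003, 0.003, 0.03], 1]
    - [[0.0015, 0.0005, 0.0022], [-0.002, 0.003, 0.03], 1]
    - [[0.0015, 0.0005, 0.0022], [-0.002, 0.003, 0.03], 1]

```text
time: 14.7
tool_pos: [557.2, -108.4, 113.6]
tcp_rot: [179.9, 0.3, 163.7]
ft_force: [-2.4, -0.5, 13.9]
finger_gap: 13.0
```

```bash
python3 -c "
from h import *;from bench import r
go(r,[555.8,-106.9,113.5],160)
"
```

```text
t 14.7 pos [ 557.2 -108.4  113.6] rot [179.93   0.31 163.68] F [-2.4 -0.5 13.9] M [-0.16  0.51  0.05] gap 13.0 j [-16.   7.  98.   0.  74. -90.]
shift [0.0018 0.0011 0.0001] rv [0.0015 0.0054 0.0643]
```

carry_out:
  increments:
    - [[0.0018, 0.0005, 0.0022], [0, 0.005, 0.03], 1]
    - [[0.0016, 0.0004, 0.0022], [0, 0.003, 0.03], 1]
    - [[0.0016, 0.0004, 0.0022], [0, 0.003, 0.03], 1]

```text
time: 15.0
tool_pos: [557.4, -108.5, 113.8]
tcp_rot: [180.0, 0.4, 158.3]
ft_force: [-1.7, -1.4, 13.6]
finger_gap: 13.0
```

```bash
python3 -c "
from h import *;from bench import r
go(r,[555.8,-106.9,113.5],160)
"
```

```text
t 15.0 pos [ 557.4 -108.5  113.8] rot [180.     0.36 158.29] F [-1.7 -1.4 13.6] M [-0.18  0.49  0.03] gap 13.0 j [-16.   7.  98.  -0.  74. -84.]
shift [0.0021 0.0009 0.0002] rv [-0.      0.0063 -0.0298]
```

carry_out:
  increments:
    - [[0.0018, 0, 0.0023], [0, 0.005, 0.03], 1]
    - [[0.0016, 0, 0.0023], [0, 0.004, 0.03], 1]
    - [[0.0016, 0, 0.0022], [0, 0.003, 0.03], 1]

```text
time: 15.3
tool_pos: [557.5, -108.8, 113.7]
tcp_rot: [180.0, 0.3, 152.9]
ft_force: [-2.1, 0.2, 13.6]
finger_gap: 13.1
```

```bash
python3 -c "
from h import *;from bench import r
go(r,[555.8,-106.9,113.5],150)
"
```

```text
t 15.3 pos [ 557.5 -108.8  113.7] rot [179.95   0.35 152.91] F [-2.1  0.2 13.6] M [0.01 0.43 0.09] gap 13.1 j [-16.   7.  98.  -0.  74. -79.]
shift [0.0024 0.0009 0.0002] rv [0.001  0.0061 0.0508]
```

carry_out:
  increments:
    - [[0.0018, 0, 0.0023], [0, 0.005, 0.03], 1]
    - [[0.0016, 0, 0.0023], [0, 0.004, 0.03], 1]
    - [[0.0016, 0, 0.0022], [0, 0.003, 0.03], 1]

```text
time: 15.6
tool_pos: [557.7, -109.0, 113.6]
tcp_rot: [179.9, 0.3, 147.5]
ft_force: [-2.6, -0.0, 14.3]
finger_gap: 12.9
```

```bash
python3 -c "
from h import *;from bench import r
go(r,[555.8,-106.9,113.5],145)
"
```

```text
t 15.6 pos [ 557.7 -109.   113.6] rot [179.88   0.32 147.53] F [-2.6 -0.  14.3] M [-0.17  0.56  0.08] gap 12.9 j [-16.   7.  98.   0.  74. -74.]
shift [0.0027 0.0008 0.0001] rv [0.0022 0.0056 0.0442]
```

carry_out:
  increments:
    - [[0.0018, 0, 0.0022], [0, 0.005, 0.03], 1]
    - [[0.0016, 0, 0.0022], [0, 0.004, 0.03], 1]
    - [[0.0016, 0, 0.0022], [0, 0.003, 0.03], 1]

```text
time: 15.9
tool_pos: [557.7, -109.2, 113.7]
tcp_rot: [179.8, 0.3, 142.1]
ft_force: [-3.2, -0.9, 14.7]
finger_gap: 12.7
```

```bash
python3 -c "
from h import *;from bench import r
go(r,[555.8,-106.9,113.5],142)
"
```

```text
t 15.9 pos [ 557.7 -109.2  113.7] rot [179.8    0.27 142.14] F [-3.2 -0.9 14.7] M [-0.24  0.64  0.13] gap 12.7 j [-16.   7.  98.   0.  74. -68.]
shift [0.003  0.0006 0.0001] rv [0.0034 0.0047 0.0025]
```

carry_out:
  increments:
    - [[0.002, -0.0005, 0.0022], [0.002, 0.005, 0.03], 1]
    - [[0.0018, -0.0005, 0.0022], [0.001, 0.004, 0.025], 1]
    - [[0.0018, -0.0005, 0.0021], [0.001, 0.003, 0.02], 1]

```text
time: 16.2
tool_pos: [557.5, -109.4, 114.0]
tcp_rot: [179.8, 0.3, 137.6]
ft_force: [-0.8, -0.7, 13.0]
finger_gap: 12.8
```

```bash
python3 -c "
from h import *;from bench import r
go(r,[555.8,-106.9,113.5],137)
"
```

```text
t 16.2 pos [ 557.5 -109.4  114. ] rot [179.8    0.28 137.63] F [-0.8 -0.7 13. ] M [-0.11  0.28  0.02] gap 12.8 j [-16.   7.  98.   0.  74. -64.]
shift [0.003  0.0007 0.0005] rv [0.0034 0.0048 0.0111]
```

carry_out:
  increments:
    - [[0.0018, -0.0003, 0.0023], [0.002, 0.005, 0.02], 1]
    - [[0.0016, -0.0003, 0.0023], [0.001, 0.004, 0.02], 1]
    - [[0.0016, -0.0003, 0.0022], [0.001, 0.003, 0.02], 1]

```text
time: 16.5
tool_pos: [557.6, -109.6, 113.7]
tcp_rot: [179.9, 0.2, 134.0]
ft_force: [-4.0, -1.8, 14.6]
finger_gap: 12.7
```

```bash
python3 -c "
from h import *;from bench import r
go(r,[555.8,-106.9,113.5],137)
"
```

```text
t 16.5 pos [ 557.6 -109.6  113.7] rot [179.86   0.22 134.04] F [-4.  -1.8 14.6] M [-0.22  0.65  0.13] gap 12.7 j [-16.   7.  98.   0.  74. -60.]
shift [0.0032 0.0006 0.0002] rv [ 0.0024  0.0039 -0.0516]
```

carry_out:
  increments:
    - [[0.002, -0.001, 0.0022], [0.002, 0.005, 0.02], 1]
    - [[0.0018, -0.0008, 0.0022], [0.001, 0.004, 0.02], 1]
    - [[0.0016, -0.0008, 0.0022], [0.001, 0.003, 0.02], 1]

```text
time: 16.8
tool_pos: [557.1, -109.8, 113.9]
tcp_rot: [179.8, 0.2, 130.5]
ft_force: [-2.6, 0.1, 13.9]
finger_gap: 12.6
```

```bash
python3 -c "
from h import *;from bench import r
go(r,[555.8,-106.9,113.5],125)
"
```

```text
t 16.8 pos [ 557.1 -109.8  113.9] rot [179.76   0.19 130.47] F [-2.6  0.1 13.9] M [0.06 0.5  0.3 ] gap 12.6 j [-16.   7.  98.   0.  74. -57.]
shift [0.003  0.0008 0.0004] rv [0.0044 0.0031 0.0954]
```

carry_out:
  increments:
    - [[0.0018, -0.0008, 0.0022], [0.003, 0.004, 0.015], 1]
    - [[0.0016, -0.0006, 0.0022], [0.002, 0.003, 0.015], 1]

```text
time: 17.0
tool_pos: [556.8, -109.5, 113.8]
tcp_rot: [179.9, 0.2, 128.7]
ft_force: [-3.0, -0.1, 14.3]
finger_gap: 12.7
```

```bash
python3 -c "
from h import *;from bench import r
go(r,[555.8,-106.9,113.5],125)
"
```

```text
t 17.0 pos [ 556.8 -109.5  113.8] rot [1.7986e+02 1.6000e-01 1.2870e+02] F [-3.  -0.1 14.3] M [0.04 0.74 0.34] gap 12.7 j [-16.   7.  98.   0.  74. -55.]
shift [0.0027 0.0009 0.0003] rv [0.0025 0.0028 0.0645]
```

carry_out:
  increments:
    - [[0.0018, -0.0008, 0.0022], [0.002, 0.003, 0.015], 1]
    - [[0.0016, -0.0006, 0.0022], [0.002, 0.003, 0.015], 1]

```text
time: 17.2
tool_pos: [556.3, -109.3, 113.8]
tcp_rot: [179.9, 0.2, 127.0]
ft_force: [-1.6, -1.7, 13.8]
finger_gap: 13.1
```

```bash
python3 -c "
from h import *;from bench import r
go(r,[555.8,-106.9,113.5],125)
"
```

```text
t 17.2 pos [ 556.3 -109.3  113.8] rot [179.92   0.19 126.95] F [-1.6 -1.7 13.8] M [-0.15  0.55  0.62] gap 13.1 j [-16.   7.  98.  -0.  74. -53.]
shift [0.0022 0.001  0.0003] rv [0.0015 0.0034 0.0341]
```

Torque has risen to 0.62 N·m, so the stops look close or reached. I'll check the lid itself.

```bash
python3 -c "
from h import *;from bench import r
s=r.snapshot('scene');cv2.imwrite('pics/s7.png',cv2.resize(s['image'][195:255,255:325],(700,600),interpolation=cv2.INTER_CUBIC)[:600]);
go(r,[555.8,-106.9,113.5],125)
"
```

```text
t 17.25 pos [ 556.3 -109.3  113.8] rot [179.92   0.2  126.9 ] F [-2.6 -0.5 14.8] M [-0.1   0.62  0.58] gap 13.0 j [-16.   7.  98.  -0.  74. -53.]
shift [0.0022 0.0011 0.0003] rv [0.0015 0.0034 0.0332]
```

View pics/s7.png

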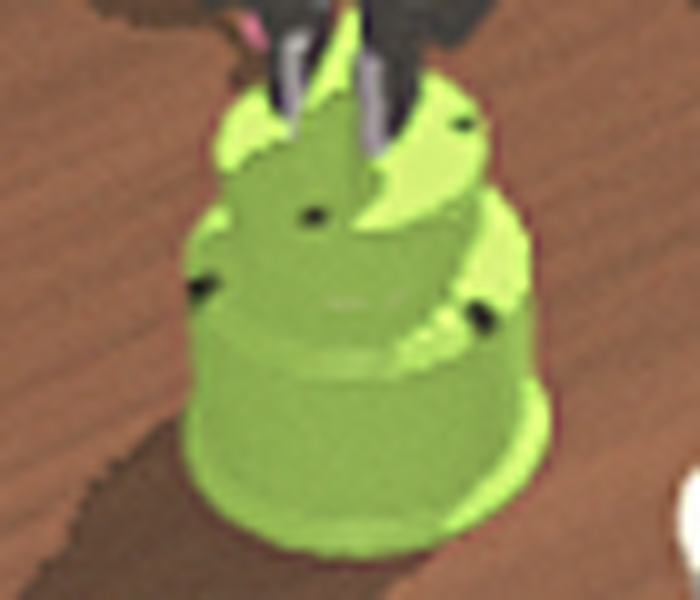

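Squares are at crop (313,216) and (463,124), ribs at (203,287) and (482,317). Computing the lid's angle.

```bash
python3 -c "
from h import *;from bench import r
q=r.snapshot('scene')
A=lambda p:(p[0]/10-.45+255,p[1]/10-.45+195)
a=ray(q,A((313,216)),107.4);b=ray(q,A((463,124)),107.4);print(a,b)
d=(b-a)[:2];print(np.hypot(*d), np.degrees(np.arctan2(d[1],d[0])))
g=ray(q,A((203,287)),68.5);h=ray(q,A((482,317)),68.5);d=(h-g)[:2];print(np.hypot(*d),np.degrees(np.arctan2(d[1],d[0])))
go(r,[555.8,-106.9,113.5],125)
"
```

```text
[ 573.13695262 -131.93595058  107.4       ] [566.56563019 -77.61895862 107.4       ]
54.71305049087329 96.89817459532189
78.01836120754025 43.376559448989404
t 17.3 pos [ 556.3 -109.3  113.9] rot [179.92   0.2  126.97] F [-2.6 -0.9 14.3] M [-0.04  0.64  0.6 ] gap 12.8 j [-16.   7.  98.  -0.  74. -53.]
shift [0.0022 0.0011 0.0004] rv [0.0014 0.0035 0.0343]
```

carry_out:
  increments:
    - [[0.001, 0, 0.0022], [0.001, 0.003, 0.01], 1]

```text
time: 17.4
tool_pos: [556.6, -109.4, 113.8]
tcp_rot: [179.9, 0.2, 126.4]
ft_force: [-6.1, -0.5, 16.9]
finger_gap: 12.9
```

```bash
python3 -c "
from h import *;from bench import r
go(r,[555.8,-106.9,113.5],125)
"
```

```text
t 17.4 pos [ 556.6 -109.4  113.8] rot [179.95   0.18 126.43] F [-6.1 -0.5 16.9] M [-0.09  1.48  0.69] gap 12.9 j [-16.   7.  98.  -0.  75. -53.]
shift [0.0024 0.0009 0.0003] rv [0.0009 0.0031 0.025 ]
```

carry_out:
  increments:
    - [[0.0022, -0.001, 0.002], [0.001, 0.003, 0.008], 1]

```text
time: 17.5
tool_pos: [555.9, -109.2, 113.9]
tcp_rot: [179.9, 0.2, 126.0]
ft_force: [2.2, -2.2, 10.9]
finger_gap: 12.5
```

```bash
python3 -c "
from h import *;from bench import r
go(r,[555.8,-106.9,113.5],125)
"
```

```text
t 17.5 pos [ 555.9 -109.2  113.9] rot [179.92   0.22 126.  ] F [ 2.2 -2.2 10.9] M [-0.38 -0.3   0.93] gap 12.5 j [-16.   7.  98.  -0.  74. -52.]
shift [0.0019 0.0012 0.0004] rv [0.0015 0.0038 0.0175]
```

Torque is 0.93 N·m with little extra turn, so the lugs are on their stops after about 68°. Backing off the twist slightly, then easing the press.

carry_out:
  increments:
    - [[0.001, 0, 0.002], [0, 0.003, -0.02], 1]
    - [[0.001, 0, 0.0018], [0, 0.003, -0.01], 1]

```text
time: 17.7
tool_pos: [556.4, -109.3, 113.9]
tcp_rot: [179.9, 0.2, 127.8]
ft_force: [-4.9, -0.5, 14.8]
finger_gap: 12.7
```

```bash
python3 -c "
from h import *;from bench import r
go(r,[555.8,-106.9,113.5],125)
"
```

```text
t 17.7 pos [ 556.4 -109.3  113.9] rot [179.87   0.18 127.82] F [-4.9 -0.5 14.8] M [-0.01  1.16  0.26] gap 12.7 j [-16.   7.  98.   0.  74. -54.]
shift [0.0023 0.001  0.0004] rv [0.0024 0.0031 0.0492]
```

carry_out:
  increments:
    - [[0.001, 0, 0.0012], [0, 0.003, -0.005], 1]
    - [[0.0006, 0, 0.0008], [0, 0.002, 0], 1]
    - [[0.0003, 0, 0.0004], [0, 0.002, 0], 1]
    - [[0.0003, 0, 0.0002], [0, 0.001, 0], 1]

```text
time: 18.1
tool_pos: [556.2, -109.4, 114.8]
tcp_rot: [179.9, -0.0, 128.2]
ft_force: [-0.8, 0.2, 6.9]
finger_gap: 13.1
```

```bash
python3 -c "
from h import *;from bench import r
go(r,[555.8,-106.9,116.8],125)
"
```

```text
t 18.1 pos [ 556.2 -109.4  114.8] rot [ 1.7987e+02 -3.0000e-02  1.2819e+02] F [-0.8  0.2  6.9] M [0.11 0.35 0.21] gap 13.1 j [-16.   7.  98.   0.  75. -55.]
shift [ 0.0022  0.0012 -0.002 ] rv [ 0.0023 -0.0006  0.0557]
```

carry_out:
  increments:
    - [[0, 0, 0], [0.001, 0, 0], 1]
    - [[0, 0, -0.0003], [0.001, 0, 0], 1]
    - [[0, 0, -0.0003], [0, 0, 0], 1]
    - [[0, 0, 0], [0, 0, 0], 1]

```text
time: 18.5
tool_pos: [556.2, -109.4, 115.8]
tcp_rot: [-180.0, -0.0, 128.2]
ft_force: [-1.1, 0.6, 4.6]
finger_gap: 12.8
```

```bash
python3 -c "
from h import *;from bench import r
go(r,[555.8,-106.9,116.8],125)
"
```

```text
t 18.5 pos [ 556.2 -109.4  115.8] rot [-1.8000e+02 -4.0000e-02  1.2824e+02] F [-1.1  0.6  4.6] M [0.24 0.28 0.17] gap 12.8 j [-16.   7.  98.   0.  75. -55.]
shift [ 0.0022  0.0012 -0.001 ] rv [-0.     -0.0007  0.0566]
```

carry_out:
  increments:
    - [[0, 0, -0.0003], [0, 0, 0], 1]
    - [[0, 0, -0.0003], [0, 0, 0], 1]
    - [[0, 0, -0.0003], [0, 0, 0], 1]
    - [[0, 0, 0], [0, 0, 0], 1]

```text
time: 18.9
tool_pos: [556.2, -109.4, 116.3]
tcp_rot: [-180.0, -0.0, 128.2]
ft_force: [-0.5, 1.1, 4.4]
finger_gap: 13.0
```

```bash
python3 -c "
from h import *;from bench import r
go(r,[555.8,-106.9,116.8],125)
"
```

```text
t 18.9 pos [ 556.2 -109.4  116.3] rot [-1.7999e+02 -4.0000e-02  1.2825e+02] F [-0.5  1.1  4.4] M [0.18 0.19 0.2 ] gap 13.0 j [-16.   7.  98.   0.  75. -55.]
shift [ 0.0022  0.0012 -0.0005] rv [-0.0001 -0.0008  0.0567]
```

carry_out:
  increments:
    - [[0, 0, -0.0005], [0, 0, 0], 1]
    - [[0, 0, -0.0005], [0, 0, 0], 1]
    - [[0, 0, -0.0005], [0, 0, 0], 1]
    - [[0, 0, 0], [0, 0, 0], 1]

```text
time: 19.3
tool_pos: [556.1, -109.3, 116.8]
tcp_rot: [-180.0, -0.1, 128.2]
ft_force: [1.0, 0.3, 2.8]
finger_gap: 12.8
```

```bash
python3 -c "
from h import *;from bench import r
go(r,[555.8,-106.9,116.8],125)
"
```

```text
t 19.3 pos [ 556.1 -109.3  116.8] rot [-1.7999e+02 -6.0000e-02  1.2825e+02] F [1.  0.3 2.8] M [ 0.07 -0.14  0.21] gap 12.8 j [-16.   7.  98.   0.  75. -55.]
shift [0.0021 0.0013 0.    ] rv [-0.0003 -0.0011  0.0567]
```

carry_out:
  increments:
    - [[0, 0, -0.0006], [0, 0, 0], 1]
    - [[0, 0, -0.0006], [0, 0, 0], 1]
    - [[0, 0, -0.0004], [0, 0, 0], 1]

```text
time: 19.6
tool_pos: [555.9, -109.2, 117.0]
tcp_rot: [-180.0, -0.1, 128.2]
ft_force: [4.6, 0.2, -5.5]
finger_gap: 12.7
```

```bash
python3 -c "
from h import *;from bench import r
go(r,[555.8,-106.9,116.8],125)
"
```

```text
t 19.6 pos [ 555.9 -109.2  117. ] rot [-1.7998e+02 -9.0000e-02  1.2824e+02] F [ 4.6  0.2 -5.5] M [-0.15 -0.87  0.13] gap 12.7 j [-16.   7.  98.   0.  75. -55.]
shift [0.0019 0.0014 0.0002] rv [-0.0004 -0.0016  0.0565]
```

The lid now resists upward pull at z = 117 (−5.5 N), so it is locked in the pockets. Relaxing, then opening the jaws.

carry_out:
  increments:
    - [[0, 0, 0.0005], [0, 0, -0.003], 1]
    - [[0, 0, 0.0002], [0, 0, 0], 1]

```text
time: 19.8
tool_pos: [556.0, -109.3, 116.9]
tcp_rot: [-180.0, -0.1, 128.4]
ft_force: [1.2, 0.4, 0.2]
finger_gap: 12.8
```

```bash
python3 -c "
from h import *;from bench import r
go(r,[555.8,-106.9,116.8],125)
"
```

```text
t 19.8 pos [ 556.  -109.3  116.9] rot [-1.7998e+02 -8.0000e-02  1.2842e+02] F [1.2 0.4 0.2] M [ 0.16 -0.27  0.07] gap 12.8 j [-16.   7.  98.   0.  75. -55.]
shift [0.002  0.0013 0.0001] rv [-0.0003 -0.0014  0.0597]
```

carry_out:
  increments:
    - [[0, 0, 0], [0, 0, 0], 0.7]
    - [[0, 0, 0], [0, 0, 0], 0.6]
    - [[0, 0, 0], [0, 0, 0], 0.5]
    - [[0, 0, 0], [0, 0, 0], 0.5]
    - [[0, 0, 0], [0, 0, 0], 0.5]

```text
time: 20.3
tool_pos: [555.2, -109.6, 117.2]
tcp_rot: [-179.9, -0.1, 128.4]
ft_force: [-0.2, -0.8, 0.5]
finger_gap: 42.7
```

```bash
python3 -c "
from h import *;from bench import r
go(r,[555.8,-106.9,116.8],125)
"
```

```text
t 20.3 pos [ 555.2 -109.6  117.2] rot [-1.7990e+02 -1.3000e-01  1.2838e+02] F [-0.2 -0.8  0.5] M [0.04 0.05 0.05] gap 42.7 j [-16.   7.  98.  -0.  75. -55.]
shift [0.0017 0.0021 0.0004] rv [-0.0018 -0.0023  0.0591]
```

Jaws are open (gap 42.7 mm) and nothing is loaded. Lifting straight up.

carry_out:
  increments:
    - [[0, 0, -0.01], [0, 0, 0], 0.5]
    - [[0, 0, -0.02], [0, 0, 0], 0.5]
    - [[0, 0, -0.03], [0, 0, 0], 0.5]
    - [[0, 0, -0.04], [0, 0, 0], 0.5]
    - [[0, 0, -0.04], [0, 0, 0], 0.5]
    - [[0, 0, -0.02], [0, 0, 0], 0.5]
    - [[0, 0, 0], [0, 0, 0], 0.5]

```text
time: 21.0
tool_pos: [554.3, -109.4, 286.3]
tcp_rot: [-179.8, -0.2, 128.4]
ft_force: [0.9, -0.5, 0.2]
finger_gap: 42.9
```

```bash
python3 -c "
from h import *;from bench import r
go(r,[555.8,-106.9,116.8],125)
s=r.snapshot('scene');cv2.imwrite('pics/s8.png',cv2.resize(s['image'][195:255,255:325],(700,600),interpolation=cv2.INTER_CUBIC));cv2.imwrite('pics/s8f.png',s['image'])
s=r.snapshot('top');cv2.imwrite('pics/t8.png',s['image'])
"
```

```text
t 21.0 pos [ 554.3 -109.4  286.3] rot [-179.84   -0.2   128.38] F [ 0.9 -0.5  0.2] M [ 0.    0.05 -0.  ] gap 42.9 j [-16.   1.  86.  -0.  93. -55.]
shift [0.0005 0.0032 0.1695] rv [-0.0028 -0.0034  0.0589]
```

View pics/s8.png

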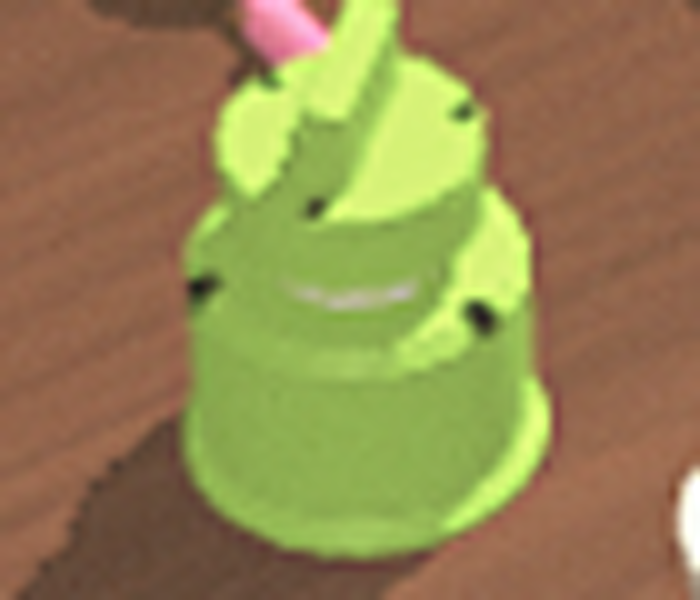

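View pics/s8f.png

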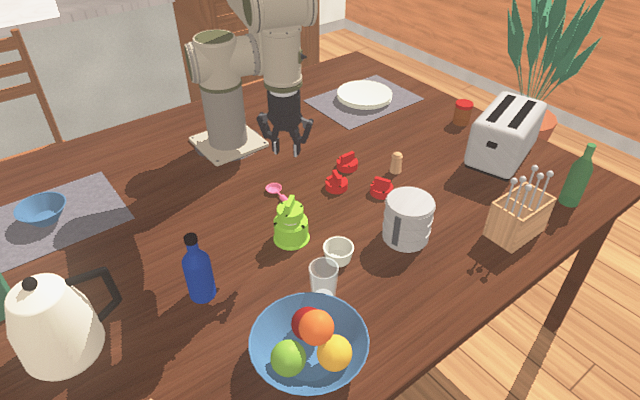

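View pics/t8.png

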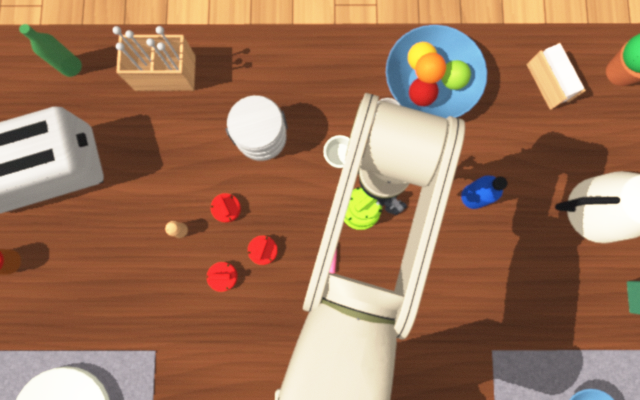

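The lid stays on the pot, looks level, and the bystanders are where they were. Squares are at crop (316,208), (463,112) and (267,78). A quick check of angle and height.

```bash
python3 -c "
from h import *;from bench import r
q=r.snapshot('scene')
A=lambda p:(p[0]/10-.45+255,p[1]/10-.45+195)
P=[ray(q,A(p),110.5) for p in((316,208),(463,112),(267,78))]
print(np.round(P,1),*fit(P))
c=[554.5,-107.5];print(proj(q,[[c[0]+33*np.cos(a),c[1]+33*np.sin(a),110.5] for a in np.radians([-52,68,188])]).round(1),[A(p) for p in((316,208),(463,112),(267,78))])
a=cv2.imread('pics/scene0.png').astype(int);d=np.abs(a-cv2.imread('pics/s8f.png')).max(2);print([ (n,int((d[y0:y1,x0:x1]>60).sum())) for n,y0,y1,x0,x1 in(('bento',185,252,380,438),('ramekin',236,268,322,356),('tumbler',256,300,306,342),('bottle',232,305,180,218),('shaker',148,178,388,406),('reds',150,202,324,396))])
"
```

```text
[[ 574.  -131.4  110.5]
 [ 565.5  -76.7  110.5]
 [ 520.7 -111.   110.5]] [ 553.35575022 -106.36811303] [32.39392948 32.01413222 33.03251769] [ -50.51190111   67.78197831 -171.93051364]
[[285.7 215.8]
 [301.1 206. ]
 [281.2 202.7]] [(286.15, 215.35), (300.85, 205.75), (281.25, 202.35)]
[('bento', 0), ('ramekin', 0), ('tumbler', 0), ('bottle', 65), ('shaker', 0), ('reds', 157)]
```

The three squares fit a level disc at the locked height: radii 32–33 mm, lid turned about 66° from the ribs. Differences near the bottle and red lids look like the arm's shadow moving. Handing in.

```bash
python3 -c "
from bench import r
print(r.hand_in())"
```

```text
the job is handed in; nothing more can be done
None
```

The lime green lid is on the lime green pot, locked and level, and the job was handed in at about 21 s. hand_in gives no verdict, so this rests on my own checks.

- **Press:** I pressed the lid about 5 mm onto the seal, roughly 15 N and about 18 N at the peak, by my estimate of where the seal began.
- **Twist:** I turned it clockwise about 68° until the torque climbed to 0.93 N·m, which I took as the lugs meeting their stops. I backed off about 2°, eased the press and let go. That peak is close to the stated limit of about 1 N·m. The tool kept turning slightly as the torque rose, so I felt a steep rise rather than a hard stop.
- **Locked:** Before release, at the locked height, the lid resisted upward pull (the reading went to −5.5 N).
- **Final pictures:** The lid's three squares fit a level disc at the locked height, turned about 66° from the ribs.
- **Other things:** The bento, ramekin, tumbler and shaker show no change. Pixels changed around the water bottle and red lids. I put that down to the arm's shadow and the lime lid having left, and saw no movement. I did not check the spoon in numbers: the arm hid part of it from above, but it looked unmoved in the scene view.
- **Disagreement:** While lining up the lid, the two cameras disagreed on its offset from the pot by about 3 mm in x. I trusted the top view, and the lid went on with no side load at first and up to about 6 N later while pressing and twisting.

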